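Draw the sowing board out from under a potted stack

ROBOT

A 6-joint arm with a two-finger parallel gripper is mounted at the origin on the work surface. World frame = base frame: x ahead of the robot, y to its left, z up, the work surface at z = 0. Lengths are in m, angles in rad, forces in N, time in s.
With the tool pointing down it reaches from about 0.375 to 0.975 m from the base axis. Payload 3.8 kg.
Tool frame: the origin (TCP) lies at the very end of the fingers, on their centre line; the grasp point (between the pads) lies 19 mm behind it (bot.pinch_z is the distance from the TCP to the grasp point, in m); x points along the fingers, y is the direction in which the jaws open and shut, and the axes are right-handed (so a half turn about x gives the same grasp; the last joint's range is limited). The gripper opens to 85 mm and grips with 20 to 120 N. Pads are 22 mm wide; open, the fingers measure 114 mm over their backs; the gripper's body (76 mm by 85 mm) begins 54 mm behind the grasp point. The pads swing forward as they close: fully open they stand 13 mm farther back than shut.
Start: joints at [-1.17, 0.264, 1.604, -0, 1.274, -0.037], TCP at [0.286, -0.611, 0.231] pointing down, gripper open.
Joint ranges: [-2.63, 2.63], [-0.94, 2.18], [0.31, 2.57], [-1.31, 4.45], [0, 2.66], [-2.55, 2.55]. Speed limits (rad/s): [2.57, 2.57, 3.14, 3.14, 3.14, 3.14].

INTERFACE

Orientations are given as a rotation vector (axis times angle).
In Python, from workcell import monitor, imaging, finish_job, bot gives the robot as it stands.
- The arm moves only by the tool jog_arm, never from a script. Its argument "rows" is a list of rows, each a list of 7 numbers: the shift along the tool's x, y, z in m, then the turn, a rotation vector about the tool's x, y, z in rad, then the opening in per cent of the stroke, from 0 (shut) to 100 (fully open). A call has 1 to 20 rows; each row is the pose to reach, as a shift and turn from the pose measured when the call began, along the tool's axes at that moment; what a row does not reach only later rows make up. A row lasts 1/10 s, in which the tool goes at most 50 mm and 8.59 degrees, less where a joint would pass 70% of its speed; a pose out of reach is approached as far as the arm can. A call with a gripper value outside its range is refused whole. The fingers move at their own pace and stop on an object; "force" is the grip in N (left out, the last holds). Time passes only in rows, so rows that repeat a pose let the fingers close. It gives the time, the measured TCP pose, the force and the opening at its end, in the units of the state.
- monitor.read_state(): the state, without advancing time (a new reading comes with each control period).
- imaging.read_camera(name): name is "scene" or "top" or "wrist"; returns the picture (384x512x3 uint8, blue, green, red); there is no depth.
- imaging.camera_params(name): a dict with "fx", "fy", "cx", "cy" (pixels), "k1" (the pictures are not rectified: a ray, as slopes to the right and down, at radius r is drawn at 1 + k1 r^2 times it, then the intrinsics apply), "T" (4x4, takes a point from camera to world coordinates); the wrist camera has in their place "T_tool_cam" (4x4, takes a point from camera to tool coordinates, whose origin is the TCP and whose axes are the tool frame's). Camera axes: x right, y down, z forward; pixel columns grow to the right and rows downward; lengths in m; the calibration is good to about 2 mm. A picture is of the moment at which its call begins: read the wrist's pose just before it. camera_params takes no time and is no camera call.
- finish_job(): hands the job in, once; it reports no verdict.
The state is a dict: "time": time; "q": joint angles; "joint_vel": joint speeds; "joint_torque": joint torques, N m; "tool_pos": TCP position; "tcp_rot": TCP orientation; "wrist_force": force on the tool from outside, world axes, zero at the start; "torque": the same for the moment, N m; "width": opening from 0.0 (shut) to 1.0 (fully open).
Only numpy, scipy, OpenCV 4.12 (cv2) and the standard library are available. Lean on these libraries where they do the work, as an engineer would, in place of code of your own. Each camera call takes 0.05 s, during which the arm holds its last target. There are 200 camera calls.

TASK

Fold the green flap up until it stands upright, then use it as a stop: draw the grey sowing board out beneath it by its yellow cleat until the whole board is past the flap, so that the saucer and blue pot stay behind the flap and come to rest on the bench, still upright with the pot in its saucer. Leave the flap standing and the board flat on the bench, do not touch the pot or saucer with the robot, let nothing topple, and leave the other things on the bench where they are.

Things in the scene. Friction and masses are not known exactly. Their poses are not given: they have to be found in the camera images.
- station: Two pine runners fixed to the bench, 16 wide, 12 mm high, inner faces 126 mm apart, reaching from x = -135 to +125 mm; the flap is hinged between steel blocks (24 mm high) on them. Origin on the bench midway between the runners, below the hinge. +x points along the runners to the stack's side, -x is the way the board is drawn out, z up. Placed and turned anew each run, then fixed.
- flap (a joint): Angle of the flap, rad: 0 is upright, positive leans away from the stack towards the station's -x (the cleat's side), negative leans towards the stack; range -0.4 to 1.2. The hinge is stiff: friction 0.18 N m, so about 5 N near the free edge turns it (much more close to the hinge) and it stays where it is left. It begins leaning at 0.5 to 0.95.
- flap_hinge (a point): Middle of the hinge axis, 16 mm above the bench, on the station's origin; the axis runs along the station's y.
- flap_edge (a point): Middle of the flap's free edge, 42 mm from the hinge axis. The flap is a green board 8 mm thick (4 mm either side of the hinge plane), 122 mm wide along the hinge; upright, it spans 14 to 58 mm above the bench, and the board passes below it.
- board: Grey flat sowing board 210 long (x), 120 wide (y), 8 mm thick, 0.25 kg, loose, lying on the bench between the runners and below the flap, its x axis along the station's. Origin at the centre of its underside. It starts with its cleat end out on the -x side of the flap and its other end about 108 mm beyond the hinge on the +x side, carrying the stack.
- cleat (a point): Centre of the yellow cleat, a bar across the board's top at its -x end: 14 mm thick along x, 90 along y, from 8 to 30 mm above the bench. This point is 98 mm from the board's centre, 19 mm above the bench. Its inner face (towards the flap) starts about 88 mm from the hinge line. Hook it from above with closed fingers between it and the flap, or pinch it.
- board_back (a point): Middle of the board's other end (the +x end, 105 mm from its centre), half-way up its thickness. The board is fully out when this point is on the -x side of the flap's outer face (more than 5 mm beyond the hinge line).
- saucer: Smooth glazed terracotta-coloured saucer (friction about 0.3), round, 84 mm across at its foot, 100 at the rim, 22 high, inner floor 5 mm up, about 0.15 kg, loose on the board behind the flap, its rim 3 to 14 mm from the upright flap. Origin at the centre of its underside; z up.
- pot: Glazed blue pot standing in the saucer, 62 mm across at its foot, 92 at its rim, 88 high, about 0.28 kg. Origin at the centre of its underside; z up. Its rim is 101 mm above the bench at the start.
- cloche: Bystander: glass bell cloche, 170 mm across, 206 high. Origin at the centre of its underside.
- cultivator: Bystander: three-pronged steel hand cultivator with a wooden handle, 260 mm long, lying along its x. Origin near its middle, at bench height.
- planter: Bystander: black plastic bulb planter standing on its tube, 68 mm across, 208 high, T-handle 130 mm long. Origin at the centre of its underside.
- seed_tin: Bystander: green seed tin, 84 mm across, 100 high. Origin at the centre of its underside.
- clay_pot: Bystander: empty terracotta pot, 100 mm across, 90 high. Origin at the centre of its underside.
Things that resemble listed ones, but are neither listed nor needed, are in the scene too. Of the things like the pot, leave any that is turquoise; of the rest the larger one is meant. Several things look just like the board: the one meant starts farthest to the robot's right.

How it is judged:
By the outcome, as a careful person would: the job done as asked, in the order asked, and still so for the second after the job is handed in, with the robot touching nothing.
It also fails if it takes over 51 s, if anything falls off the work surface, if the arm or the gripper's body presses on something with over 40 N, if the wrist force passes 120 N, or if a joint passes its speed limit or range.

## Working session

There is one attempt and no reset: what is moved stays moved. The work goes in short steps, Python scripts to look and compute and a tool call to move; the robot and the scene stay as the last step left them, time stands still between calls to the robot, and variables do not carry over. Pictures are saved under pics/ and viewed, about 8 in all and at most 12, crops included, and the job is handed in when it is done.

Besides the shell and the picture viewer there is one more tool, called after "Call:" as name(argument=value, ...) on one line, values as JSON. jog_arm: Moves the arm, as the interface text tells. Its arguments: {"type":"object","properties":{"rows":{"type":"array","items":{"type":"array","items":{"type":"number"}}},"force":{"type":"number"}},"required":["rows"]}

```bash
ls; mkdir -p pics; python3 - <<'E'
from workcell import monitor, imaging
import cv2,numpy as np
print(monitor.read_state())
for n in("scene","top"):
    im=imaging.read_camera(n); cv2.imwrite(f"pics/{n}0.png",im); p=imaging.camera_params(n);print(n,p)
print(imaging.camera_params("wrist"))
E
```

```text
pics
{'time': 0.0, 'q': array([-1.16990760e+00,  2.64744626e-01,  1.60539822e+00, -1.66218184e-05,
        1.27368618e+00, -3.69017099e-02]), 'joint_vel': array([ 0.00030965,  0.00025779, -0.00052041, -0.00048613,  0.00086619,
        0.00275306]), 'joint_torque': array([ 9.24665692e-04, -5.15108299e+01, -3.67315507e+01,  2.88726305e-04,
        1.28388868e-02,  1.63816651e-05]), 'tool_pos': array([ 0.28586288, -0.61066425,  0.22995469]), 'tcp_rot': array([ 1.97951809,  0.44269059, -1.98037079]), 'wrist_force': array([-0.02784358,  0.01419317,  0.00995414]), 'torque': array([-0.00195978,  0.02495834, -0.04225616]), 'width': 0.9987735173506516}
scene {'fx': 361.7688219537493, 'fy': 361.7688219537493, 'cx': 254.50369560381836, 'cy': 191.1323842014024, 'k1': -0.06982390353632244, 'T': array([[-0.76954075,  0.44233348, -0.46059541,  0.98823939],
       [ 0.63858839,  0.52912718, -0.55877482,  0.53302293],
       [-0.00345127, -0.72413087, -0.68965395,  0.70425718],
       [ 0.        ,  0.        ,  0.        ,  1.        ]])}
top {'fx': 399.2309938827573, 'fy': 399.2309938827573, 'cx': 250.1168450670535, 'cy': 190.42694073876552, 'k1': -0.08138476106900666, 'T': array([[ 0.00281408, -0.98433955,  0.17626043,  0.35222188],
       [-0.99994655, -0.00452343, -0.00929682, -0.00621541],
       [ 0.00994853, -0.17622485, -0.98429966,  1.1650157 ],
       [ 0.        ,  0.        ,  0.        ,  1.        ]])}
{'fx': 317.2547587843781, 'fy': 317.2547587843781, 'cx': 251.93273582150954, 'cy': 199.85268786789393, 'k1': -0.08195624946588685, 'T_tool_cam': array([[ 7.43423367e-04, -3.11093391e-01,  9.50379056e-01,
        -1.41499827e-01],
       [ 9.99999579e-01,  7.42866829e-04, -5.39071321e-04,
        -7.59803766e-04],
       [-5.38303550e-04,  9.50379056e-01,  3.11093813e-01,
        -7.99045464e-02],
       [ 0.00000000e+00,  0.00000000e+00,  0.00000000e+00,
         1.00000000e+00]])}
```

View pics/top0.png

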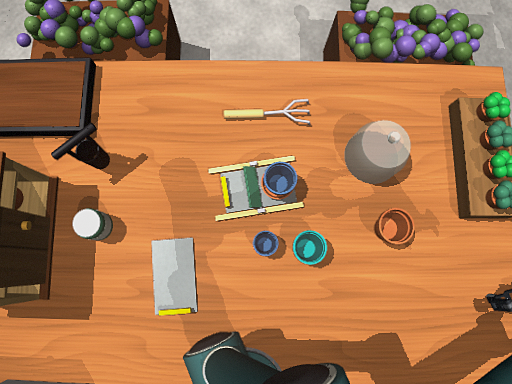

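View pics/scene0.png

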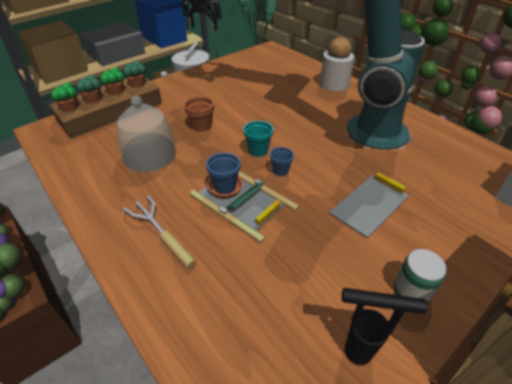

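The top view shows the candidates. For the board: the one in the station (240,188) and a loose one (175,275). The station board is farther to the robot's right, so I choose it. For the pot: the big blue one at (280,180), a small blue one at (265,243) and a turquoise one at (310,247). I choose (280,180), in the station.

Next is a close crop of both views to check this and measure.

```bash
cat > h.py <<'E'
import numpy as np, cv2
from workcell import monitor, imaging
from scipy.spatial.transform import Rotation as R
def params(n, st=None):
    p=imaging.camera_params(n); K=np.array([[p['fx'],0,p['cx']],[0,p['fy'],p['cy']],[0,0,1]]); d=np.array([p['k1'],0,0,0.])
    if n=='wrist':
        t=np.eye(4); t[:3,:3]=R.from_rotvec(st['tcp_rot']).as_matrix(); t[:3,3]=st['tool_pos']; T=t@p['T_tool_cam']
    else: T=p['T']
    return K,d,T
def ray(P,uv):
    K,d,T=P; u=cv2.undistortPoints(np.array([[uv]],float),K,d)[0,0]
    v=T[:3,:3]@np.array([*u,1]); return T[:3,3],v/np.linalg.norm(v)
def atz(P,uv,z):
    o,v=ray(P,uv); return o+v*(z-o[2])/v[2]
def proj(P,X):
    K,d,T=P; M=np.linalg.inv(T); X=np.atleast_2d(np.asarray(X,float))
    return cv2.projectPoints(X,cv2.Rodrigues(M[:3,:3])[0],M[:3,3],K,d)[0][:,0]
def tri(rays):
    A=sum(np.eye(3)-np.outer(v,v) for o,v in rays); b=sum((np.eye(3)-np.outer(v,v))@o for o,v in rays)
    return np.linalg.solve(A,b)
def crop(im,x0,y0,x1,y1,s):
    c=cv2.resize(im[y0:y1,x0:x1],None,fx=s,fy=s,interpolation=cv2.INTER_CUBIC)
    for x in range((x0+9)//10*10,x1,10): cv2.putText(c,str(x),((x-x0)*s,9),0,.32,(255,255,255),1); cv2.line(c,((x-x0)*s,10),((x-x0)*s,14),(255,255,255),1)
    for y in range((y0+9)//10*10,y1,10): cv2.putText(c,str(y),(0,(y-y0)*s+4),0,.32,(255,255,255),1); cv2.line(c,(22,(y-y0)*s),(26,(y-y0)*s),(255,255,255),1)
    return c
E
python3 - <<'E'
from h import *
a=crop(cv2.imread('pics/top0.png'),200,148,312,228,7)[:, :784]
b=crop(cv2.imread('pics/scene0.png'),185,145,305,245,6)
cv2.imwrite('pics/c1.png',a);cv2.imwrite('pics/c2.png',b)
P=params('top')
for uv in [(209.5,170),(295,158.5),(217,218.5),(302.5,206)]: print(uv,atz(P,uv,.012))
E
```

```text
(209.5, 170) [0.61959526 0.1033537  0.012     ]
(295, 158.5) [ 0.65612479 -0.15081165  0.012     ]
(217, 218.5) [0.47560345 0.07863944 0.012     ]
(302.5, 206) [ 0.51316868 -0.17031071  0.012     ]
```

View pics/c1.png

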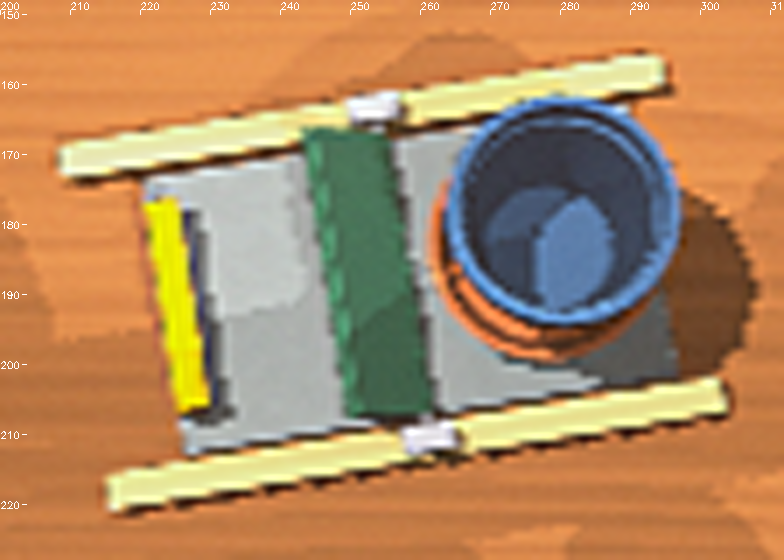

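View pics/c2.png

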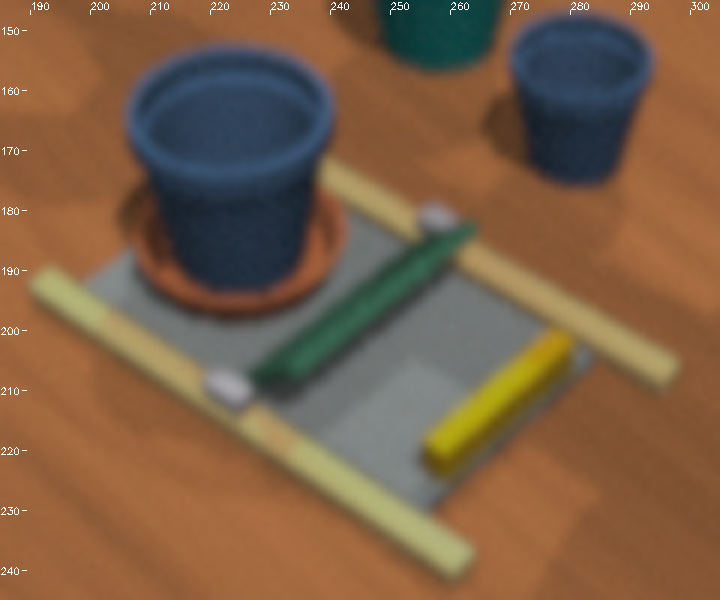

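```bash
cat > fit.py <<'E'
from h import *
from scipy.optimize import least_squares
t=lambda a:np.array([200+a[0]/7,148+a[1]/7]); s=lambda a:np.array([185+a[0]/6,145+a[1]/6])
PT,PS=params('top'),params('scene')
L=[(-.135,.079),(-.135,.063),(.125,.079),(.125,.063),(-.135,-.063),(-.135,-.079),(.125,-.063),(.125,-.079)]
T=[(58,148),(62,180),(661,54),(666,88),(105,478),(112,512),(724,376),(728,410)]
LS=[(-.135,.071),(.125,.071),(-.135,-.071)]; S=[(458,556),(45,276),(668,370)]
def W(p,X): c,q=np.cos(p[2]),np.sin(p[2]); X=np.atleast_2d(X); return np.c_[p[0]+c*X[:,0]-q*X[:,1],p[1]+q*X[:,0]+c*X[:,1],X[:,2]]
z=lambda l,h:[(a,b,h) for a,b in l]
f=lambda p:np.r_[(proj(PT,W(p,z(L,.012)))-[t(a) for a in T]).ravel(),.6*(proj(PS,W(p,z(LS,.012)))-[s(a) for a in S]).ravel()]
r=least_squares(f,[.56,-.03,-1.45]); p=r.x
E
python3 - <<'E'
from fit import *
print('station',p,np.degrees(p[2]),np.round(r.fun,1))
inv=lambda X:W([0,0,-p[2]],[X-[p[0],p[1],0]])[0]
for n,a,b in [('cleat+y',(162,199),(437,441)),('cleat-y',(196,410),(562,336)),('rim',(565,211),(231,112))]:
    X=tri([ray(PT,t(a)),ray(PS,s(b))]); print(n,X,inv(X))
for th in (.5,.6,.7,.8,.9):
    e=[]
    for off in(.004,-.004):
        # outer face normal (-x side) rotated by lean
        u=np.array([-np.sin(th),np.cos(th)]); nrm=np.array([-np.cos(th),-np.sin(th)])
        q=u*.042+nrm*off
        for y in(.061,-.061): e.append((q[0],y,.016+q[1]))
    a=(proj(PT,W(p,e))-[200,148])*7; b=(proj(PS,W(p,e))-[185,145])*6
    print(th,np.round(a.ravel()),np.round(b.ravel()))
E
```

```text
station [ 0.56743317 -0.03808751 -1.40631369] -80.575839298964 [-0.3 -0.4 -0.1  0.3 -0.3 -0.4 -0.  -0.1 -0.1 -0.4 -0.3  0.2 -0.5  0.
 -0.1  0.5  0.1 -0.9 -1.2 -1.2 -0.4 -1.1]
cleat+y [0.59500186 0.06393639 0.02679648] [-0.09613276  0.04390219  0.02679648]
cleat-y [0.50804135 0.04828384 0.02082837] [-0.09493055 -0.04444761  0.02082837]
rim [ 0.57708339 -0.09870878  0.09325151] [ 0.06138322 -0.00040628  0.09325151]
0.5 [322. 124. 370. 415. 339. 119. 388. 411.] [274. 341. 459. 196. 261. 327. 448. 183.]
0.6 [314. 127. 362. 418. 330. 121. 378. 413.] [280. 349. 465. 204. 268. 334. 454. 190.]
0.7 [307. 129. 354. 420. 321. 124. 370. 416.] [285. 357. 470. 211. 274. 342. 460. 197.]
0.8 [300. 132. 347. 422. 313. 127. 361. 418.] [291. 366. 475. 219. 280. 350. 465. 205.]
0.9 [294. 135. 341. 424. 306. 130. 354. 420.] [295. 374. 479. 227. 286. 358. 471. 212.]
```

```bash
cat > go.py <<'E'
from fit import *
import sys
def delta(x,y,z,dyaw=0):
    st=monitor.read_state(); M=R.from_rotvec(st['tcp_rot']).as_matrix()
    sx=np.array([np.cos(p[2]+dyaw),np.sin(p[2]+dyaw),0]); G=np.c_[[0,0,-1],np.cross(sx,[0,0,-1]),sx]
    d=M.T@(W(p,[[x,y,z]])[0]-st['tool_pos']); r=R.from_matrix(M.T@G).as_rotvec()
    q=W([0,0,-p[2]],[st['tool_pos']-[p[0],p[1],0]])[0]
    print('t',round(st['time'],2),'tcp in station',np.round(q,4),'F',np.round(st['wrist_force'],1),'w',round(st['width'],2))
    print('delta',np.round(d,4),np.round(r,3),'deg',np.degrees(np.linalg.norm(r)).round(1),'target',np.round(W(p,[[x,y,z]])[0],3))
if __name__=='__main__': delta(*map(float,sys.argv[1:]))
E
python3 go.py -.060 0 .20; python3 -c "
from h import *
M=R.from_rotvec(monitor.read_state()['tcp_rot']).as_matrix();print(M.round(2))"
```

```text
t 0.1 tcp in station [ 0.5188 -0.3715  0.2301] F [-0.1 -0.4 -1. ] w 1.0
delta [ 0.0311 -0.457  -0.5139] [-1.298e+00 -1.000e-03  2.000e-03] deg 74.3 target [0.558 0.021 0.2  ]
[[-0.    0.42 -0.91]
 [ 0.   -0.91 -0.42]
 [-1.   -0.   -0.  ]]
```

Call:
jog_arm(rows=[[0,-0.03,-0.034,-0.09,0,0,0],[0,-0.06,-0.068,-0.17,0,0,0],[0,-0.09,-0.102,-0.26,0,0,0],[0,-0.12,-0.136,-0.34,0,0,0],[0,-0.15,-0.17,-0.43,0,0,0],[0,-0.18,-0.204,-0.52,0,0,0],[0,-0.21,-0.238,-0.6,0,0,0],[0,-0.24,-0.272,-0.69,0,0,0],[0,-0.27,-0.306,-0.77,0,0,0],[0.005,-0.3,-0.34,-0.86,0,0,0],[0.01,-0.33,-0.374,-0.94,0,0,0],[0.015,-0.36,-0.408,-1.03,0,0,0],[0.02,-0.39,-0.442,-1.12,0,0,0],[0.025,-0.42,-0.476,-1.2,0,0,0],[0.03,-0.445,-0.5,-1.28,0,0,0],[0.031,-0.457,-0.514,-1.298,0,0,0],[0.031,-0.457,-0.514,-1.298,0,0,0],[0.031,-0.457,-0.514,-1.298,0,0,0]])

```text
time: 1.9
tool_pos: [0.5572, 0.0212, 0.1995]
tcp_rot: [1.086, 1.286, -1.087]
wrist_force: [-1.0, -0.6, -0.2]
width: -0.0
```

```bash
python3 go.py -.060 0 .042; python3 -c "
from fit import *
st=monitor.read_state(); im=imaging.read_camera('wrist'); cv2.imwrite('pics/w1r.png',im)
P=params('wrist',st)
c=[(-.135,-.063,.012),(-.135,.063,.012),(0,0,.016),(-.0885,-.045,.03),(-.0885,.045,.03),(-.0286,-.061,.0467),(-.0286,.061,.0467)]
for u in proj(P,W(p,c)): cv2.drawMarker(im,tuple(int(v) for v in u.round()),(255,0,255),1,10,1)
cv2.imwrite('pics/w1.png',im)"
```

```text
t 1.9 tcp in station [-0.0602 -0.0004  0.1995] F [-1.  -0.6 -0.2] w -0.0
delta [0.1575 0.0007 0.0004] [ 0.001 -0.002  0.002] deg 0.2 target [0.558 0.021 0.042]
```

View pics/w1.png

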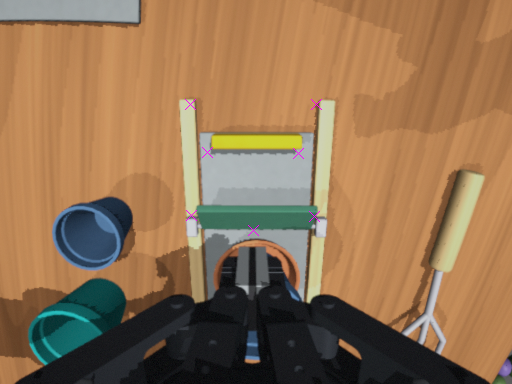

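The wrist view shows the runner ends, cleat (212–302, y 142) and flap (197–315, y 215) all about 4 px (≈4 mm) from my predictions. That is a constant offset within calibration error. The blue pot and saucer are below at (255,265). I'll descend in the wide gap between cleat and flap.

Call:
jog_arm(rows=[[0.04,0,-0.001,0,0,0,0],[0.08,0,-0.002,0,0,0,0],[0.12,0,-0.002,0,0,0,0],[0.145,0,-0.002,0,0,0,0],[0.157,0,-0.002,0,0,0,0],[0.157,0,-0.002,0,0,0,0],[0.157,0,-0.002,0,0,0,0]])

```text
time: 2.65
tool_pos: [0.5576, 0.0221, 0.044]
tcp_rot: [1.089, 1.283, -1.087]
wrist_force: [0.4, -0.4, 0.6]
width: -0.001
```

Call:
jog_arm(rows=[[0,0,0.004,0,0,0,0],[0,0,0.008,0,0,0,0],[0,0,0.012,0,0,0,0],[0,0,0.015,0,0,0,0],[0,0,0.018,0,0,0,0],[0,0,0.021,0,0,0,0],[0,0,0.024,0,0,0,0],[0,0,0.027,0,0,0,0],[0,0,0.03,0,0,0,0],[0,0,0.033,0,0,0,0],[0,0,0.036,0,0,0,0],[0,0,0.038,0,0,0,0],[0,0,0.039,0,0,0,0],[0,0,0.04,0,0,0,0]])

```text
time: 4.05
tool_pos: [0.5636, -0.0088, 0.0522]
tcp_rot: [1.1, 1.293, -1.085]
wrist_force: [-25.5, 30.7, 59.8]
width: 0.001
```

```bash
python3 go.py -.015 0 .042; python3 -c "
from fit import *
st=monitor.read_state(); im=imaging.read_camera('wrist'); cv2.imwrite('pics/w2.png',im); t=imaging.read_camera('top');cv2.imwrite('pics/t2.png',t)
s=imaging.read_camera('scene');cv2.imwrite('pics/s2.png',s)
c=np.zeros((400,800,3),np.uint8); c[:,:400]=crop(im,130,60,380,310,2)[:400,:400] if 0 else cv2.resize(im[100:384,110:394],(400,400),interpolation=2)
c[:,400:]=cv2.resize(s[150:250,195:295],(400,400),interpolation=2); cv2.imwrite('pics/v2.png',c)"
```

```text
t 4.05 tcp in station [-0.0295  0.001   0.0522] F [-25.5  30.7  59.8] w 0.0
delta [ 0.01   -0.0009  0.0146] [-0.004 -0.015  0.001] deg 0.9 target [ 0.565 -0.023  0.042]
```

View pics/v2.png

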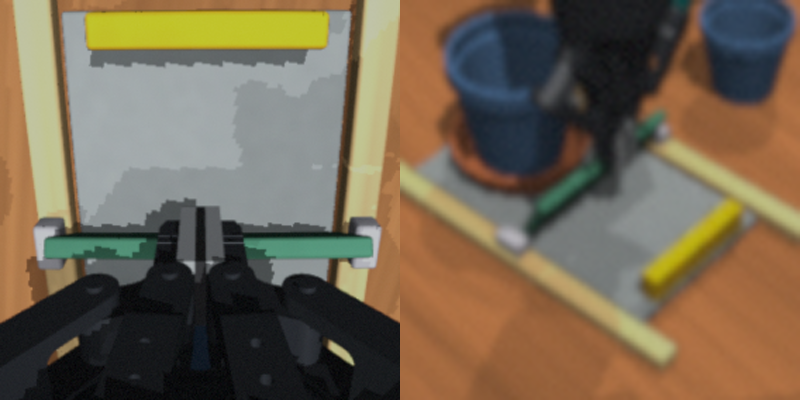

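Force is unexpectedly high (70 N, mostly upward), so the tool is jammed on something. I'll back away at once and inspect.

Call:
jog_arm(rows=[[0,0,-0.004,0,0,0,0],[0,0,-0.012,0,0,0,0],[0,0,-0.02,0,0,0,0],[-0.01,0,-0.03,0,0,0,0],[-0.04,0,-0.05,0,0,0,0],[-0.08,0,-0.06,0,0,0,0],[-0.1,0,-0.07,0,0,0,0],[-0.1,0,-0.07,0,0,0,0],[-0.1,0,-0.07,0,0,0,0]])

```text
time: 5.1
tool_pos: [0.5525, 0.0583, 0.1531]
tcp_rot: [1.098, 1.292, -1.085]
wrist_force: [-0.8, 0.6, -1.0]
width: -0.001
```

```bash
python3 go.py -.06 0 .05; python3 -c "
from fit import *
st=monitor.read_state(); im=imaging.read_camera('wrist'); cv2.imwrite('pics/w3.png',im); t=imaging.read_camera('top');cv2.imwrite('pics/t3.png',t)
s=imaging.read_camera('scene');cv2.imwrite('pics/s3.png',s)
a=cv2.resize(im[60:340,120:400],(400,400),interpolation=2)
c=np.hstack([a,cv2.resize(s[145:245,185:285],(400,400),interpolation=2)]); cv2.imwrite('pics/v3.png',c)"
```

```text
t 5.1 tcp in station [-0.0975  0.001   0.1531] F [-0.8  0.6 -1. ] w -0.0
delta [ 0.1025 -0.0008  0.0389] [-0.003 -0.014  0.001] deg 0.8 target [0.558 0.021 0.05 ]
```

View pics/v3.png

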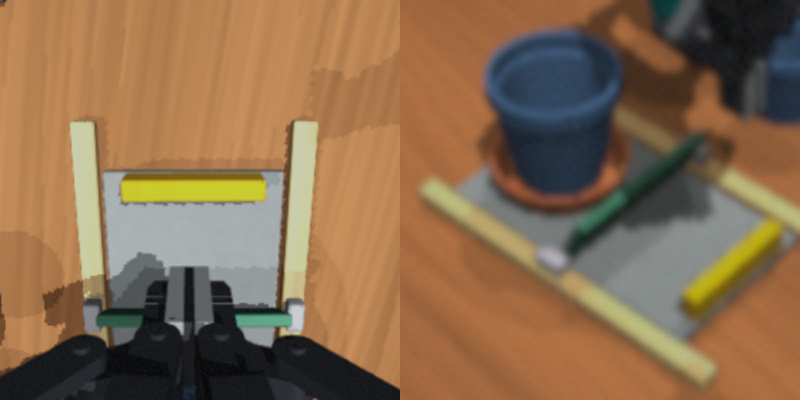

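The wedging is explained. The tip was as high as the flap's slanted end face, so it rode up over it instead of catching the edge. The pot's rim pixels in the scene view are unchanged, and the flap has moved only partly, to about 0.5 rad. I'll retry with a lower tip and a slight tilt that keeps the gripper body away from the pot.

Call:
jog_arm(rows=[[0.02,0,0.015,0,-0.06,0,0],[0.05,0,0.025,0,-0.12,0,0],[0.08,0,0.03,0,-0.18,0,0],[0.1,0,0.031,0,-0.18,0,0],[0.116,0,0.031,0,-0.18,0,0],[0.116,0,0.031,0,-0.18,0,0],[0.116,0,0.031,0,-0.18,0,0]])

```text
time: 5.95
tool_pos: [0.5552, 0.0284, 0.0344]
tcp_rot: [0.976, 1.153, -1.16]
wrist_force: [0.5, -0.3, -0.7]
width: -0.005
```

```bash
python3 go.py -.017 0 .036; python3 -c "
from h import *
print(R.from_rotvec(monitor.read_state()['tcp_rot']).as_matrix().round(3))"
```

```text
t 5.95 tcp in station [-0.0676 -0.0012  0.0344] F [ 0.5 -0.3 -0.7] w -0.0
delta [0.0068 0.0014 0.0501] [-0.004  0.166  0.006] deg 9.5 target [ 0.565 -0.021  0.036]
[[ 0.021  0.987  0.158]
 [-0.164  0.159 -0.974]
 [-0.986 -0.006  0.165]]
```

Call:
jog_arm(rows=[[0.001,0,0.006,0,0,0,0],[0.002,0,0.012,0,0,0,0],[0.002,0,0.016,0,0,0,0],[0.003,0,0.02,0,0,0,0],[0.003,0,0.024,0,0,0,0],[0.004,0,0.028,0,0,0,0],[0.004,0,0.031,0,0,0,0]])

```text
time: 6.65
tool_pos: [0.5601, -0.0029, 0.0355]
tcp_rot: [0.976, 1.153, -1.161]
wrist_force: [-0.0, 0.7, -0.6]
width: 0.004
```

```bash
python3 go.py -.017 0 .036
```

```text
t 6.65 tcp in station [-0.0359 -0.0015  0.0355] F [-0.   0.7 -0.6] w 0.0
delta [0.0027 0.0016 0.0187] [-0.005  0.166  0.006] deg 9.5 target [ 0.565 -0.021  0.036]
```

Call:
jog_arm(rows=[[0,0,0.003,0,0,0,0],[0.001,0,0.005,0,0,0,0],[0.001,0,0.007,0,0,0,0],[0.001,0,0.009,0,0,0,0],[0.002,0,0.011,0,0,0,0],[0.002,0,0.012,0,0,0,0]])

```text
time: 7.25
tool_pos: [0.5625, -0.0136, 0.036]
tcp_rot: [0.978, 1.153, -1.159]
wrist_force: [-1.6, 6.0, 3.3]
width: 0.001
```

```bash
python3 go.py -.017 0 .036
```

```text
t 7.25 tcp in station [-0.0249 -0.0009  0.036 ] F [-1.6  6.   3.3] w 0.0
delta [0.0013 0.0009 0.0078] [-0.005  0.164  0.005] deg 9.4 target [ 0.565 -0.021  0.036]
```

Contact at about 6 N, so the flap is turning as expected. I'll continue to near upright.

Call:
jog_arm(rows=[[0,0,0.002,0,0,0,0],[0.001,0,0.004,0,0,0,0],[0.001,0,0.006,0,0,0,0],[0.001,0,0.007,0,0,0,0],[0.001,0,0.008,0,0,0,0],[0.001,0,0.008,0,0,0,0]])

```text
time: 7.85
tool_pos: [0.5639, -0.0199, 0.0366]
tcp_rot: [0.981, 1.155, -1.158]
wrist_force: [-1.0, 7.8, 4.5]
width: -0.001
```

```bash
python3 go.py -.017 0 .036; python3 -c "
from fit import *
st=monitor.read_state(); im=imaging.read_camera('wrist'); cv2.imwrite('pics/w4.png',im); t=imaging.read_camera('top');cv2.imwrite('pics/t4.png',t)
s=imaging.read_camera('scene');cv2.imwrite('pics/s4.png',s)
a=cv2.resize(t[150:230,205:305],(400,320),interpolation=2); b=cv2.resize(s[150:230,190:290],(400,320),interpolation=2)
PT,PS=params('top'),params('scene')
cv2.imwrite('pics/v4.png',np.hstack([cv2.resize(im[140:340,150:350],(400,320)),b]))
for th in(-.1,0,.1,.2,.3):
    u=np.array([-np.sin(th),np.cos(th)]); n=np.array([-np.cos(th),-np.sin(th)]); e=[]
    for o in(.004,-.004):
        q=u*.042+n*o
        for y in(.061,-.061): e.append((q[0],y,.016+q[1]))
    print(th,np.round((proj(PS,W(p,e))-[190,150])*4+[400,0]).ravel())
"
```

```text
t 7.85 tcp in station [-0.0185 -0.0006  0.0366] F [-1.   7.8  4.5] w -0.0
delta [0.0008 0.0006 0.0014] [-0.006  0.161  0.004] deg 9.3 target [ 0.565 -0.021  0.036]
-0.1 [535. 182. 660.  88. 526. 177. 651.  84.]
0 [540. 185. 664.  91. 531. 180. 655.  86.]
0.1 [544. 189. 669.  94. 535. 183. 660.  88.]
0.2 [549. 193. 673.  98. 540. 186. 665.  91.]
0.3 [554. 198. 678. 102. 545. 190. 669.  94.]
```

View pics/v4.png

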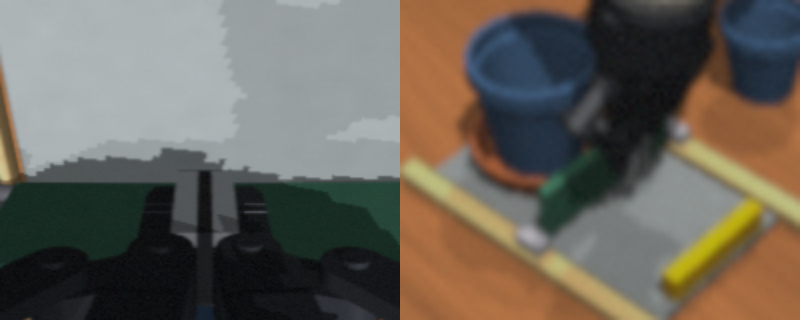

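Call:
jog_arm(rows=[[0,0,-0.01,0,0.03,0,0],[-0.02,0,-0.03,0,0.08,0,0],[-0.06,0,-0.055,0,0.16,0,0],[-0.1,0,-0.07,0,0.16,0,0],[-0.13,0,-0.08,0,0.16,0,0],[-0.14,0,-0.08,0,0.16,0,0],[-0.14,0,-0.08,0,0.16,0,0],[-0.14,0,-0.08,0,0.16,0,0]])

```text
time: 8.8
tool_pos: [0.5474, 0.0797, 0.1603]
tcp_rot: [1.087, 1.282, -1.097]
wrist_force: [0.4, -0.8, -0.2]
width: 0.002
```

```bash
python3 go.py -.017 0 .036; python3 -c "
from fit import *
import pickle
st=monitor.read_state(); im=imaging.read_camera('wrist'); cv2.imwrite('pics/w5.png',im); pickle.dump(st,open('st5.pkl','wb'))
s=imaging.read_camera('scene');cv2.imwrite('pics/s5.png',s)
cv2.imwrite('pics/v5.png',crop(im,155,60,355,290,3)[:, :600] if 0 else crop(im,160,95,350,290,3))
"
```

```text
t 8.8 tcp in station [-0.1195 -0.0005  0.1603] F [ 0.4 -0.8 -0.2] w 0.0
delta [0.1245 0.0018 0.1023] [-0.006  0.002  0.006] deg 0.5 target [ 0.565 -0.021  0.036]
```

View pics/v5.png

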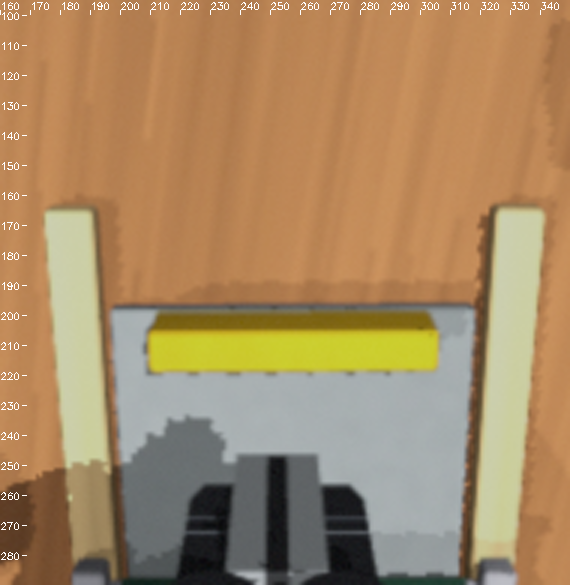

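The runner ends are at about (175–192,165) and (325–341,164). The cleat top runs from (209,205) to (306,219). The flap lies below this crop, so I need the lower part.

```bash
python3 - <<'E'
from fit import *
import pickle
im=cv2.imread('pics/w5.png'); st=pickle.load(open('st5.pkl','rb')); P=params('wrist',st)
s=cv2.imread('pics/s5.png')
a=crop(im,170,260,350,330,4); b=crop(s,190,165,290,225,7)
c=np.zeros((280+300,720,3),np.uint8); c[:280]=a; c[280:,:700]=b[:300]; cv2.imwrite('pics/v6.png',c)
# wrist-local station offset fit
L=[(-.135,-.079,.012),(-.135,-.063,.012),(-.135,.063,.012),(-.135,.079,.012)]
m=np.array([(175,165),(191.7,164.3),(324.7,163.7),(341,164.3)])
g=lambda q:(proj(P,W(q,L))-m).ravel()
r2=least_squares(g,p); print('wrist station',r2.x-p,r2.fun.round(1)); np.save('pw.npy',r2.x)
for th in(-.2,-.1,0,.1,.2,.3):
    u=np.array([-np.sin(th),np.cos(th)]); n=np.array([-np.cos(th),-np.sin(th)]); e=[]
    for o in(.004,-.004):
        q=u*.042+n*o; e+=[(q[0],y,.016+q[1]) for y in(-.061,.061)]
    q=u*-.002+n*.004; e+=[(q[0],y,.016+q[1]) for y in(-.061,.061)]
    print(th,'outer,inner top; outer bottom', proj(P,W(r2.x,e)).round(1).ravel(), 'scene top outer -y,+y', proj(PS,W(p,e))[:4].round(1).ravel())
E
```

```text
wrist station [0.00352901 0.00556131 0.00034859] [-1.5 -0.2 -1.2  0.4  1.   0.4  1.7 -0.2]
-0.2 outer,inner top; outer bottom [193.8 320.8 323.4 320.5 194.7 326.4 322.4 326.1 200.3 287.1 315.8 286.7] scene top outer -y,+y [253.8 171.4 222.6 194.9 251.6 170.6 220.4 193.9]
-0.1 outer,inner top; outer bottom [193.5 317.4 323.8 317.  194.2 323.6 323.  323.3 200.4 286.9 315.7 286.6] scene top outer -y,+y [254.9 172.  223.7 195.6 252.7 171.  221.5 194.4]
0 outer,inner top; outer bottom [193.2 313.6 324.1 313.2 193.8 320.5 323.4 320.2 200.5 286.9 315.6 286.5] scene top outer -y,+y [256.1 172.7 224.9 196.4 253.9 171.5 222.7 194.9]
0.1 outer,inner top; outer bottom [193.  309.5 324.3 309.1 193.4 317.  323.8 316.7 200.5 286.8 315.5 286.5] scene top outer -y,+y [257.2 173.5 226.1 197.3 255.  172.1 223.9 195.6]
0.2 outer,inner top; outer bottom [192.8 305.1 324.4 304.8 193.1 313.2 324.1 312.8 200.6 286.8 315.5 286.5] scene top outer -y,+y [258.4 174.4 227.3 198.3 256.2 172.8 225.  196.4]
0.3 outer,inner top; outer bottom [192.8 300.6 324.4 300.3 192.9 309.  324.3 308.7 200.7 286.9 315.4 286.6] scene top outer -y,+y [259.5 175.5 228.4 199.4 257.4 173.6 226.2 197.4]
```

View pics/v6.png

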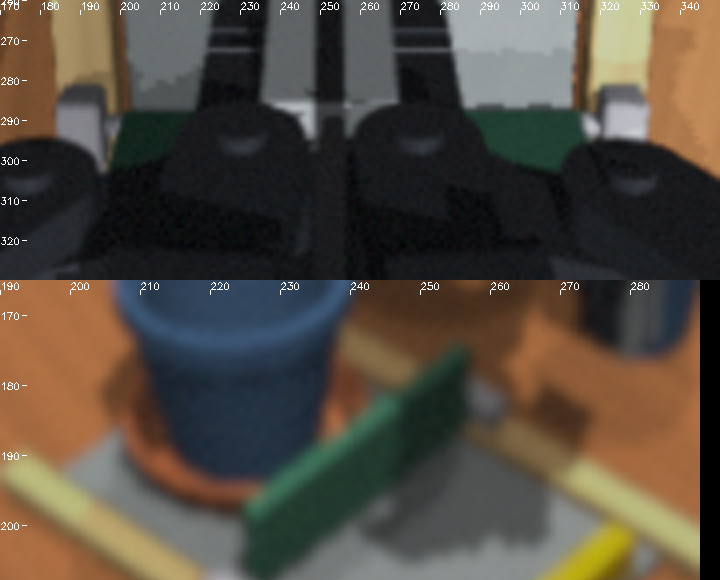

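```bash
python3 - <<'E'
from fit import *
im=imaging.read_camera('top'); cv2.imwrite('pics/t5.png',im)
def prof(im):
    b,g,r=[c.astype(float) for c in cv2.split(im)]
    w=np.clip((g-np.maximum(r,b))/25,0,1)
    out=[]
    for y in (-.052,-.045,.045,.052):
        # sample along station x at height .058 row
        xs=np.arange(-.05,.03,.0005); uv=proj(PT,W(p,np.c_[xs,np.full_like(xs,y),np.full_like(xs,.04)])).astype(np.float32)
        v=cv2.remap(g-r,uv[:,0],uv[:,1],1).ravel(); h=v.max()/2; k=np.where(v>h)[0]; out.append((xs[k[0]].round(4),xs[k[-1]].round(4),v.max().round(0)))
    return out
print(prof(cv2.imread('pics/top0.png'))); print(prof(im))
for th in(-.15,-.1,-.05,0,.05,.1,.15):
    u=np.array([-np.sin(th),np.cos(th)]); n=np.array([-np.cos(th),-np.sin(th)]); X=[]
    for a in(-.002,.042):
        for o in(.004,-.004): q=u*a+n*o; X.append(W(p,[[q[0],0,.016+q[1]]])[0])
    pt=[ (atz(PT,proj(PT,[x])[0],.04)-[p[0],p[1],0]) for x in X]; xs=[W([0,0,-p[2]],[q])[0][0] for q in pt]
    print(th,round(min(xs),4),round(max(xs),4))
E
```

```text
[(np.float64(-0.0335), np.float64(0.0005), np.float64(52.0)), (np.float64(-0.0335), np.float64(-0.001), np.float64(53.0)), (np.float64(-0.0335), np.float64(-0.0015), np.float64(57.0)), (np.float64(-0.0325), np.float64(-0.001), np.float64(67.0))]
[(np.float64(-0.0045), np.float64(0.001), np.float64(47.0)), (np.float64(-0.005), np.float64(0.0015), np.float64(46.0)), (np.float64(-0.005), np.float64(0.001), np.float64(101.0)), (np.float64(-0.0045), np.float64(0.002), np.float64(98.0))]
-0.15 -0.0056 0.0114
-0.1 -0.0056 0.0093
-0.05 -0.0055 0.0073
0 -0.0054 0.0051
0.05 -0.0053 0.003
0.1 -0.0073 0.0026
0.15 -0.0094 0.0027
```

The green strip in the top view is at its narrowest width, about that of the flap's thickness. That puts the flap within roughly 0.05 rad of upright, and the scene view agrees. Next is the hook.

Call:
jog_arm(rows=[[0,0.001,0.03,0,0,0,0],[0.01,0.002,0.057,0,0,0,0],[0.05,0.003,0.057,0,0,0,0],[0.09,0.003,0.057,0,0,0,0],[0.12,0.003,0.057,0,0,0,0],[0.135,0.003,0.057,0,0,0,0],[0.145,0.003,0.057,0,0,0,0],[0.145,0.003,0.057,0,0,0,0]])

```text
time: 9.75
tool_pos: [0.5568, 0.0232, 0.0132]
tcp_rot: [1.086, 1.286, -1.1]
wrist_force: [-0.8, -0.5, -0.5]
width: -0.0
```

```bash
python3 go.py -.2 0.002 .014
```

```text
t 9.75 tcp in station [-0.0622 -0.0004  0.0132] F [-0.8 -0.5 -0.5] w -0.0
delta [-0.0009  0.0015 -0.1378] [-0.007  0.001  0.01 ] deg 0.7 target [0.537 0.16  0.014]
```

Call:
jog_arm(rows=[[0,0,-0.004,0,0,0,0],[0,0,-0.007,0,0,0,0],[0,0,-0.01,0,0,0,0],[0,0,-0.013,0,0,0,0],[0,0,-0.016,0,0,0,0],[0,0,-0.019,0,0,0,0],[0,0,-0.022,0,0,0,0],[0,0,-0.025,0,0,0,0],[0,0,-0.028,0,0,0,0],[0,0,-0.031,0,0,0,0],[0,0,-0.034,0,0,0,0],[0,0,-0.037,0,0,0,0]])

```text
time: 10.95
tool_pos: [0.5518, 0.0589, 0.0137]
tcp_rot: [1.085, 1.284, -1.1]
wrist_force: [1.2, -6.9, 2.4]
width: 0.005
```

```bash
python3 go.py -.2 0.002 .014; python3 -c "
from fit import *
s=imaging.read_camera('scene');cv2.imwrite('pics/s7.png',s)
cv2.imwrite('pics/v7.png',np.hstack([cv2.resize(cv2.imread('pics/s5.png')[140:240,190:290],(400,400),interpolation=2),cv2.resize(s[140:240,190:290],(400,400),interpolation=2)]))"
```

```text
t 10.95 tcp in station [-0.0982  0.0005  0.0137] F [ 1.2 -6.9  2.4] w 0.0
delta [-0.0006  0.0009 -0.1018] [-0.006  0.003  0.009] deg 0.7 target [0.537 0.16  0.014]
```

View pics/v7.png

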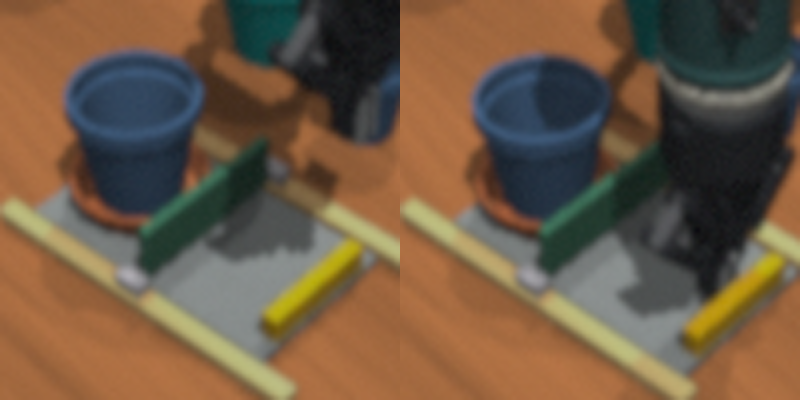

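The board slides with about 7 N of pull. The stack now rests against the standing flap, and nothing has toppled. I'll continue slowly through the part where the saucer drops off the board.

Call:
jog_arm(rows=[[0,0,-0.003,0,0,0,0],[0,0,-0.005,0,0,0,0],[0,0,-0.007,0,0,0,0],[0,0,-0.009,0,0,0,0],[0,0,-0.011,0,0,0,0],[0,0,-0.013,0,0,0,0],[0,0,-0.015,0,0,0,0],[0,0,-0.017,0,0,0,0],[0,0,-0.019,0,0,0,0],[0,0,-0.021,0,0,0,0],[0,0,-0.023,0,0,0,0],[0,0,-0.025,0,0,0,0],[0,0,-0.027,0,0,0,0],[0,0,-0.029,0,0,0,0],[0,0,-0.031,0,0,0,0],[0,0,-0.033,0,0,0,0],[0,0,-0.035,0,0,0,0],[0,0,-0.037,0,0,0,0],[0,0,-0.039,0,0,0,0],[0,0,-0.041,0,0,0,0]])

```text
time: 13.0
tool_pos: [0.5455, 0.0996, 0.0138]
tcp_rot: [1.085, 1.283, -1.1]
wrist_force: [0.5, -3.7, 1.1]
width: 0.005
```

Call:
jog_arm(rows=[[0,0,-0.003,0,0,0,0],[0,0,-0.005,0,0,0,0],[0,0,-0.007,0,0,0,0],[0,0,-0.009,0,0,0,0],[0,0,-0.011,0,0,0,0],[0,0,-0.013,0,0,0,0],[0,0,-0.015,0,0,0,0],[0,0,-0.017,0,0,0,0],[0,0,-0.019,0,0,0,0],[0,0,-0.021,0,0,0,0],[0,0,-0.023,0,0,0,0],[0,0,-0.025,0,0,0,0],[0,0,-0.027,0,0,0,0],[0,0,-0.029,0,0,0,0],[0,0,-0.031,0,0,0,0],[0,0,-0.033,0,0,0,0],[0,0,-0.035,0,0,0,0],[0,0,-0.037,0,0,0,0],[0,0,-0.039,0,0,0,0],[0,0,-0.041,0,0,0,0]])

```text
time: 15.0
tool_pos: [0.5389, 0.1404, 0.0135]
tcp_rot: [1.086, 1.284, -1.1]
wrist_force: [-0.2, -1.9, 1.8]
width: -0.0
```

```bash
python3 go.py -.207 0.002 .014
```

```text
t 15.0 tcp in station [-0.1807  0.0011  0.0135] F [-0.2 -1.9  1.8] w -0.0
delta [-0.0005  0.0008 -0.0263] [-0.007  0.003  0.009] deg 0.7 target [0.536 0.166 0.014]
```

Call:
jog_arm(rows=[[0,0,-0.003,0,0,0,0],[0,0,-0.006,0,0,0,0],[0,0,-0.009,0,0,0,0],[0,0,-0.012,0,0,0,0],[0,0,-0.015,0,0,0,0],[0,0,-0.018,0,0,0,0],[0,0,-0.021,0,0,0,0],[0,0,-0.024,0,0,0,0],[0,0,-0.027,0,0,0,0],[0,0,-0.029,0,0,0,0],[0,0,-0.029,0,0,0,0],[0,0,-0.024,0,0,0,0],[0,0,-0.019,0,0,0,0],[-0.01,0,-0.019,0,0,0,0],[-0.05,0,-0.019,0,0,0,0],[-0.1,0,-0.03,0,0,0,0],[-0.15,0,-0.06,0,0,0,0],[-0.19,0,-0.09,0,0,0,0],[-0.2,0,-0.1,0,0,0,0],[-0.2,0,-0.1,0,0,0,0]])

```text
time: 17.0
tool_pos: [0.5271, 0.2425, 0.2187]
tcp_rot: [1.091, 1.281, -1.091]
wrist_force: [0.6, -0.9, 0.6]
width: -0.0
```

```bash
python3 go.py -.2 0.002 .2; python3 -c "
from fit import *
s=imaging.read_camera('scene');cv2.imwrite('pics/s8.png',s); t=imaging.read_camera('top');cv2.imwrite('pics/t8.png',t)
cv2.imwrite('pics/v8.png',np.hstack([crop(t,165,145,315,245,3)[:300,:400],cv2.resize(s[140:270,190:320],(400,400),interpolation=2)[:300]]) if 0 else np.vstack([crop(t,175,150,315,225,4),crop(s,190,145,330,220,4)]))"
```

```text
t 17.0 tcp in station [-0.2834  0.0062  0.2187] F [ 0.6 -0.9  0.6] w -0.0
delta [ 0.0187 -0.0038  0.0835] [-0.005 -0.    -0.   ] deg 0.3 target [0.537 0.16  0.2  ]
```

View pics/v8.png

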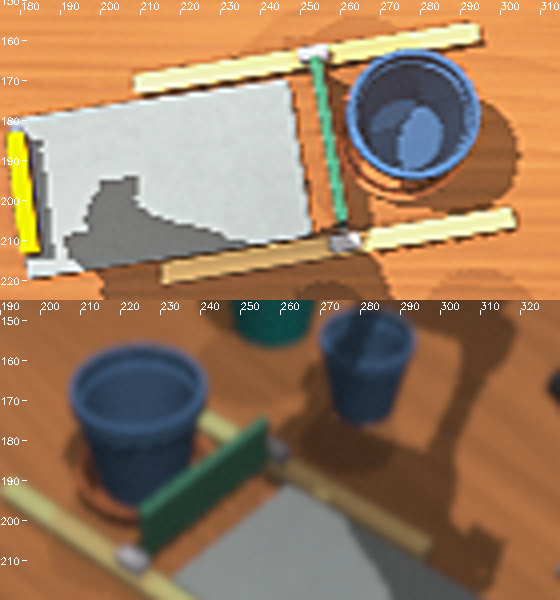

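In the final view, the board's back edge (248,171)–(253,207) is about 5 px (≈15 mm) beyond the flap at (254–260, 165–205). The flap stands thin and upright, and the pot is upright in its saucer on the bench. The robot is clear of everything, so I'm handing in.

```bash
python3 -c "
from fit import *
a=cv2.imread('pics/t8.png');X=atz(PT,(249,172),.008);print('board back, station x',[W([0,0,-p[2]],[atz(PT,u,.008)-[p[0],p[1],0]])[0][0].round(4) for u in((247.5,171),(252.5,207))])
from workcell import finish_job; print(finish_job())"
```

```text
board back, station x [np.float64(-0.0202), np.float64(-0.023)]
the job is handed in; nothing more can be done
None
```

I folded the flap upright and hooked the cleat with closed fingers. The board came out along the runners in about 17 s of robot time, and the job is handed in.

**Last checks:**
- **Board:** its back edge is 20–23 mm beyond the hinge line, where 5 mm was needed, and it looks flat on the bench.
- **Flap:** it is still standing. Before the pull it measured within about 0.05 rad of upright, from its width in the top view. Afterwards I only checked it by eye.
- **Stack:** the pot looks upright in its saucer, resting on the bench behind the flap. I judged this by eye.
- **Other things on the bench:** I moved none of them. In the final crop the nearest pots look unchanged, but I did not re-check the rest individually.

**What went wrong or disagreed:**
- **First push on the flap:** it was too high, and the fingertip wedged on the flap's slanted end face. The wrist force was about 70 N at the end of that move, against the 120 N limit. I took it to be the fingers rather than the gripper body that pressed. The pot's outline had not moved in the pictures, and the second, lower push needed only 6–9 N.
- **Cameras:** the wrist camera put the station about 4–5 mm from where the fixed cameras put it, so I relied on contact forces and relative checks.

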